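# Put together the bench transformer

### The job

Put the demonstration transformer together: slip the wide square coil over the core leg on the signal generator's side and the tall round coil over the leg on the oscilloscope's side, both resting flat on the plinth. Then take the long bar from the rack, lay it centred and straight across the tops of both legs, and finally stand the brass weight upright on the middle of that bar. Leave the two shorter bars and the compass where they are.

Things in the scene. Friction and masses are not known exactly. Their poses are not given: they have to be found in the camera images.
- core: Fixed transformer core: wooden plinth 74 (x) x 170 (y) x 30 mm high, with two upright square iron legs, 24 x 24 mm, centred at x = 0, y = +45 and y = -45 mm in its frame; they rise 65 mm above the plinth, to 95 mm above the table. Origin: centre of the underside, z up. It is turned by at most about 20 degrees, so its +y leg is always the left one seen from the robot.
- generator: Fixed signal generator, a low grey instrument 160 (x) x 220 (y) x 80 mm high with a small screen facing the robot and a plain slotted top, at the left or right edge of the work area. Origin: centre of the underside. If its world y is positive it is on the left (+y) side.
- scope: Fixed oscilloscope, a tall white instrument 130 (x) x 310 (y) x 160 mm high (about 190 with its carrying handle) with a large screen facing the robot and vent slots in its back, always on the other side from the generator. Origin: centre of the underside.
- wide_coil: Loose wide square coil: black end flanges and copper winding, 64 x 64 mm, 45 mm high, with a square through hole 40 x 40 mm whose sides are parallel to the outer sides. Stands on the table, hole upright (z). Origin: centre of the underside; x and y square to its sides. About 0.25 kg.
- round_coil: Loose tall round coil: black end flanges and copper winding, 60 mm in diameter, 55 mm high, with a round through hole 44 mm in diameter. Stands on the table, hole upright (z). Origin: centre of the underside. About 0.2 kg.
- yoke: Long bar (yoke): loose laminated iron, 120 (x) x 26 x 26 mm, about 0.6 kg, the longest of 3 parallel bars 62.5 mm apart on a wooden rack. Origin: centre of underside, z up. Rack base 8 mm thick; bars lie 30 mm above the table on two cross rails, 12 mm wide, 34 mm either side of the bar's middle, free room under the middle; on the rails, pegs 10 mm high midway between bars.
- weight: Loose plain brass cylinder 38 mm in diameter, 40 mm high, its top edge chamfered 4 mm. Stands on the table. Origin: centre of the underside, z up. About 0.35 kg.
- short_bar: Neighbour on the rack, to be left alone: loose laminated iron bar 88 mm long (x) x 26 x 26 mm. Origin: centre of the underside.
- slim_bar: Neighbour on the rack, to be left alone: loose plain iron bar 88 mm long (x) x 16 x 16 mm. Origin: centre of the underside.
- compass: Bystander, to be left alone: loose brass compass, a flat disc 44 mm in diameter, 14 mm high, with a white face, lying on the table. Origin: centre of the underside.
Not all that is in view belongs to the job. There is more than one size of the weight; the one meant has the size given above.

How it is judged:
On the way, in this order (a step that is already met when the one before it is completed fails the run):
1. both coils seated on the plinth, each over its own leg (((world y of generator above 0 m and (x of wide_coil in the frame of core between -0.01 and 0.01 m and y of wide_coil in the frame of core between 0.035 and 0.055 m and z of wide_coil in the frame of core between 0.026 and 0.034 m and angle between wide_coil's own z axis and vertical below 0.1 rad) and (x of round_coil in the frame of core between -0.01 and 0.01 m and y of round_coil in the frame of core between -0.055 and -0.035 m and z of round_coil in the frame of core between 0.026 and 0.034 m and angle between round_coil's own z axis and vertical below 0.1 rad)) or (not (world y of generator above 0 m) and (x of wide_coil in the frame of core between -0.01 and 0.01 m and y of wide_coil in the frame of core between -0.055 and -0.035 m and z of wide_coil in the frame of core between 0.026 and 0.034 m and angle between wide_coil's own z axis and vertical below 0.1 rad) and (x of round_coil in the frame of core between -0.01 and 0.01 m and y of round_coil in the frame of core between 0.035 and 0.055 m and z of round_coil in the frame of core between 0.026 and 0.034 m and angle between round_coil's own z axis and vertical below 0.1 rad)))), for 0.2 s.
2. long bar lying across both legs (horizontal distance between yoke and core below 0.01 m and angle between the x axis of yoke and the y axis of core, either way round below 0.14 rad and angle between yoke's own z axis and vertical below 0.08 rad and z of yoke in the frame of core between 0.091 and 0.099 m), for 0.2 s.
3. weight standing on the middle of the bar (horizontal distance between weight and yoke below 0.012 m and angle between weight's own z axis and vertical below 0.1 rad and z of weight in the frame of yoke between 0.022 and 0.03 m), for 0.2 s.
At the end, for the whole second after the job is handed in: Square coil over the generator-side leg, round coil over the other: within 10 mm of the leg axis in x and y, flat, seated within 4 mm. Long bar on both legs, within 10 mm of the core's middle and 0.14 rad of the leg line. Weight upright on it within 12 mm of its middle. All at rest (all of step 2 and all of step 3 and ((world y of generator above 0 m and (x of wide_coil in the frame of core between -0.01 and 0.01 m and y of wide_coil in the frame of core between 0.035 and 0.055 m and z of wide_coil in the frame of core between 0.026 and 0.034 m and angle between wide_coil's own z axis and vertical below 0.1 rad) and (x of round_coil in the frame of core between -0.01 and 0.01 m and y of round_coil in the frame of core between -0.055 and -0.035 m and z of round_coil in the frame of core between 0.026 and 0.034 m and angle between round_coil's own z axis and vertical below 0.1 rad)) or (not (world y of generator above 0 m) and (x of wide_coil in the frame of core between -0.01 and 0.01 m and y of wide_coil in the frame of core between -0.055 and -0.035 m and z of wide_coil in the frame of core between 0.026 and 0.034 m and angle between wide_coil's own z axis and vertical below 0.1 rad) and (x of round_coil in the frame of core between -0.01 and 0.01 m and y of round_coil in the frame of core between 0.035 and 0.055 m and z of round_coil in the frame of core between 0.026 and 0.034 m and angle between round_coil's own z axis and vertical below 0.1 rad))) and linear speed of each of wide_coil, round_coil, yoke, weight below 0.02 m/s and angular speed of each of wide_coil, round_coil, yoke, weight below 0.2 rad/s); the robot touches nothing.
It fails at once if short bar disturbed (moved more than 20 mm) (distance of short_bar from where it was at the start of the episode above 0.02 m).
It fails at once if slim bar disturbed (moved more than 20 mm) (distance of slim_bar from where it was at the start of the episode above 0.02 m).
It fails at once if compass disturbed (moved more than 20 mm) (distance of compass from where it was at the start of the episode above 0.02 m).
It also fails if it takes over 115 s, if anything falls off the work surface, if the arm or the gripper's body presses on something with over 40 N, if the wrist force passes 120 N, or if a joint passes its speed limit or range.

### The arm

A 6-joint arm with a two-finger parallel gripper is mounted at the origin on the work surface. World frame = base frame: x ahead of the robot, y to its left, z up, the work surface at z = 0. Lengths are in m, angles in rad, forces in N, time in s.
With the tool pointing down it reaches from about 0.35 to 0.975 m from the base axis. Payload 17.4 kg.
Tool frame: the origin (TCP) lies between the finger pads; the fingertips stand 17 mm ahead of it and the grasp point (between the pads) lies 2 mm behind it (manip.tip_reach is the distance from the TCP to the fingertips, in m); z points along the fingers, y is the line along which they close (so a half turn about z gives the same grasp; the last joint's range is limited). The gripper opens to 85 mm and grips with 20 to 120 N. Pads are 22 mm wide; open, the fingers measure 114 mm over their backs; the gripper's body (76 mm by 85 mm) begins 54 mm behind the grasp point. The pads swing forward as they close: fully open they stand 13 mm farther back than shut.
Start: joints at [-1.371, 0.116, 1.442, -0, 1.584, -0.038], TCP at [0.159, -0.656, 0.248] pointing down, gripper open.
Joint ranges: [-2.83, 2.83], [-0.83, 2.19], [0.07, 2.5], [-1.14, 4.28], [0.01, 3], [-2.97, 2.97]. Speed limits (rad/s): [1.89, 1.89, 2.22, 3.14, 3.14, 3.14].

### API

Orientations are given as a rotation vector (axis times angle).
In Python, from workcell import manip, jaws, solver, viewer, sign_off gives the robot as it stands. Calls block until the motion is done:
- manip.move_ptp(position, orientation): joint-space move of the TCP to a pose.
- manip.servo_line(position, rot=None, max_speed=0.15, max_force=None): straight line of the TCP; rot=None keeps the orientation; max_speed is the mean speed in m/s. With max_force (N) it stops when the force on the tool has changed by that much, and returns True; else False.
- manip.move_j(angles): joint-space move.
- jaws.gripper_to(opening, grip_force=None): finger opening in m; grip_force is the grip in N (None keeps the last); returns when the fingers have stopped.
- manip.wait(seconds).
- solver.inverse_kinematics(position, orientation): joint angles nearest the present ones, or None.
- manip.state(): the state.
- viewer.capture(name): name is "scene" or "top" or "wrist"; returns the picture (400x640x3 uint8, blue, green, red); there is no depth.
- viewer.calibration(name): a dict with "vertical_fov" (degrees; the focal length in pixels is half the picture's height over the tangent of half this angle, whatever the lens; pixels are square), "cx", "cy" (the principal point, pixels), "extrinsics" (4x4, takes a point from camera to world coordinates). Camera axes: x right, y down, z forward; pixel columns grow to the right and rows downward; lengths in m; the calibration is good to about 2 mm. The wrist camera is an equidistant fisheye: a pixel r from the principal point sees the ray r / f radians off the axis. A picture is of the moment at which its call begins: read the wrist's pose just before it. calibration takes no time and is no camera call; for the wrist camera it gives the pose at the moment of the call.
A pose or a line that the arm cannot do raises manip.IKError and nothing moves.
- sign_off(): hands the job in, once; it reports no verdict.
Trained networks look in the newest picture that a camera, given by its name, has taken for a name from the list of things; names that differ only in an ending like _2 or _b are one class to them, and where a whole thing is asked for, a point or a joint stands for the part that bears it (a point fixed in the world has none). Each returns a list of dicts, best first, with "conf" (0 to 1); they miss things now and then, are a little off and sometimes report something else, mostly with a low value. They report only what shows in the picture. A call takes as long as a camera call. They do not tell look-alikes from the thing itself.
- viewer.recognise(label, camera): "point" ([x, y, z] in m, in the coordinates of the camera as it stood for that picture, good to about 4 mm: the middle of the surface that is visible of it).
- viewer.cut_out(label, camera): "pixels" (400x640 bool, what is visible of it).
The state is a dict: "clock": time; "joints": joint angles; "dq": joint speeds; "tau": joint torques, N m; "eef_pos": TCP position; "tool_rot": TCP orientation; "wrist_force": force on the tool from outside, world axes, zero at the start; "wrist_torque": the same for the moment, N m; "finger_gap": finger opening in m.
Only numpy, scipy, OpenCV 4.12 (cv2) and the standard library are available. Lean on these libraries where they do the work, as an engineer would, in place of code of your own. Each camera call takes 0.05 s, during which the arm holds its last target. There are 200 camera calls.

## Working session

There is one attempt and no reset: what is moved stays moved. The work goes in short steps, each a Python script; the robot and the scene stay as the last script left them, time stands still between calls to the robot, and variables do not carry over. Pictures are saved under pics/ and viewed, on a budget of 14 in all, crops included, one or two more only if the job needs it, and the job is handed in when it is done.

```bash
mkdir -p pics; ls
cat > h.py <<'E'
import numpy as np, cv2
from workcell import manip, jaws, solver, viewer, sign_off
def cal(n):
    c=viewer.calibration(n); f=200/np.tan(np.radians(c["vertical_fov"])/2); return f,c["cx"],c["cy"],np.array(c["extrinsics"])
def ray(n,u,v,C=None):
    f,cx,cy,T=C or cal(n); a=np.array([u-cx,v-cy],float)
    if n=="wrist":
        r=np.hypot(*a); t=r/f; d=np.array([*(a/max(r,1e-9)*np.sin(t)),np.cos(t)])
    else: d=np.array([a[0]/f,a[1]/f,1])
    return T[:3,3],T[:3,:3]@d
def at_z(n,u,v,z,C=None):
    o,d=ray(n,u,v,C); return (o+d*(z-o[2])/d[2])[:2]
def proj(n,p,C=None):
    f,cx,cy,T=C or cal(n); q=T[:3,:3].T@(np.asarray(p)-T[:3,3])
    if n=="wrist":
        r=np.hypot(q[0],q[1]); t=np.arctan2(r,q[2]); return np.array([cx+f*t*q[0]/r,cy+f*t*q[1]/r])
    return np.array([cx+f*q[0]/q[2],cy+f*q[1]/q[2]])
E
python3 - <<'E'
from h import *
for n in("scene","top"):
    cv2.imwrite(f"pics/{n}0.png",viewer.capture(n)); C=cal(n); T=C[3]; print(n,C[0],T.round(3).tolist())
    for l in "core generator scope wide_coil round_coil yoke weight short_bar slim_bar compass".split():
        print(l,[(round(r["conf"],2),(T[:3,:3]@r["point"]+T[:3,3]).round(3).tolist(),proj(n,T[:3,:3]@r["point"]+T[:3,3],C).round().tolist()) for r in viewer.recognise(l,n)])
s=manip.state();print(s["tool_rot"],s["clock"])
E
```

```text
pics
scene 374.45051377500465 [[0.839, 0.34, -0.425, 0.929], [0.543, -0.495, 0.678, -0.674], [0.02, -0.8, -0.6, 0.649], [0.0, 0.0, 0.0, 1.0]]
core [(0.95, [0.614, -0.05, 0.025], [341.0, 230.0]), (0.34, [0.462, -0.005, 0.034], [301.0, 197.0])]
generator [(0.65, [0.673, -0.423, 0.078], [261.0, 344.0])]
scope [(0.81, [0.684, 0.288, 0.135], [424.0, 144.0])]
wide_coil [(0.64, [0.463, -0.007, 0.031], [300.0, 198.0])]
round_coil [(0.55, [0.468, -0.307, 0.038], [223.0, 266.0]), (0.23, [0.542, -0.209, 0.013], [279.0, 260.0])]
yoke [(0.66, [0.44, 0.167, 0.052], [327.0, 162.0])]
weight [(0.8, [0.444, -0.139, 0.03], [264.0, 222.0]), (0.73, [0.393, -0.203, 0.025], [232.0, 231.0]), (0.68, [0.473, -0.205, 0.029], [256.0, 242.0]), (0.24, [0.437, 0.232, 0.049], [337.0, 154.0]), (0.2, [0.437, 0.169, 0.051], [326.0, 162.0])]
short_bar [(0.76, [0.44, 0.233, 0.049], [338.0, 154.0]), (0.64, [0.543, -0.207, 0.016], [280.0, 259.0])]
slim_bar [(0.57, [0.44, 0.298, 0.043], [348.0, 147.0]), (0.46, [0.689, 0.287, 0.134], [425.0, 145.0])]
compass [(0.78, [0.542, -0.207, 0.015], [279.0, 259.0]), (0.5, [0.686, 0.2
[... 419 characters left out ...]
7], [241.0, 234.0])]
round_coil [(0.55, [0.46, -0.299, 0.052], [425.0, 221.0]), (0.41, [0.598, -0.016, 0.031], [317.0, 170.0])]
yoke [(0.61, [0.426, 0.179, 0.063], [241.0, 233.0]), (0.32, [0.462, -0.301, 0.053], [426.0, 221.0])]
weight [(0.64, [0.384, -0.188, 0.029], [381.0, 251.0]), (0.48, [0.47, -0.198, 0.034], [385.0, 218.0]), (0.45, [0.438, -0.128, 0.038], [359.0, 230.0])]
short_bar [(0.56, [0.437, 0.242, 0.058], [216.0, 229.0])]
slim_bar [(0.51, [0.438, 0.304, 0.049], [193.0, 229.0]), (0.32, [0.536, -0.194, 0.018], [382.0, 194.0])]
compass [(0.67, [0.436, 0.243, 0.057], [216.0, 229.0]), (0.66, [0.535, -0.198, 0.016], [384.0, 194.0])]
[ 3.11934793e+00  3.72642769e-01 -1.63122371e-06] 1.1
```

View pics/top0.png

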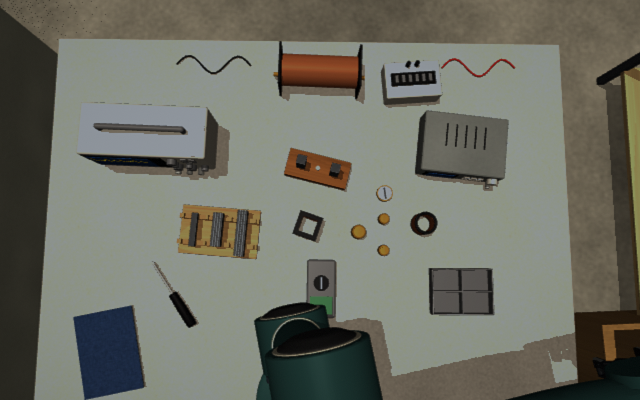

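Run:
```python
import cv2
t=cv2.imread("pics/top0.png");s=cv2.imread("pics/scene0.png")
a=cv2.resize(t[195:275,340:450],None,fx=5,fy=5,interpolation=cv2.INTER_CUBIC)
cv2.imwrite("pics/crop1.png",a)
```

```text
(no output)
```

View pics/crop1.png

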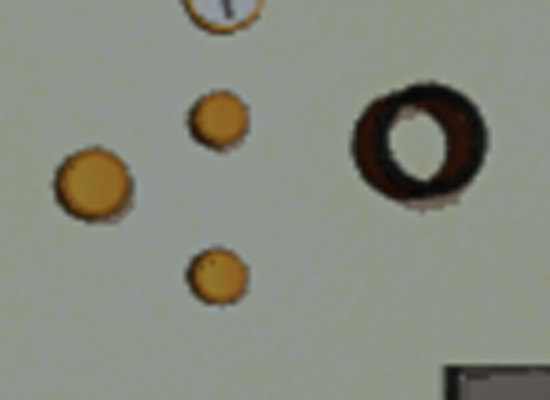

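View pics/scene0.png

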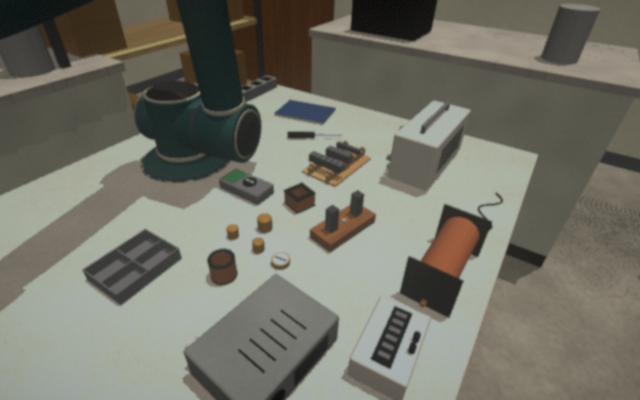

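The top view shows the core at (318,170), wide coil (308,225), round coil (424,223), and the rack with the long bar at (241,233). The compass is at (384,193). The generator is on the right (y<0), so the wide coil goes on the −y leg and the round coil on the +y leg.

Weight candidates are (359,231), (384,219) and (383,250). The enlarged crop shows (359,231) is about 15 px across, roughly 39 mm. The other two are about 12 px, roughly 31 mm, so (359,231) is the one meant.

Next I'll take a closer look with the wrist camera.

```bash
cat >> h.py <<'E'
def down(psi): return [np.pi*np.cos(psi/2),np.pi*np.sin(psi/2),0]
LAB="core wide_coil round_coil yoke weight compass short_bar".split()
def look(tag,labels):
    C=cal("wrist"); im=viewer.capture("wrist"); cv2.imwrite(f"pics/{tag}.png",im); T=C[3]; out={}
    for l in labels:
        m=viewer.cut_out(l,"wrist"); out[l]=m
        for r in m[:3]:
            p=r["pixels"].astype(np.uint8); ys,xs=np.nonzero(p); print(tag,l,round(r["conf"],2),len(xs),xs.mean().round(),ys.mean().round())
    return im,C,out
E
python3 - <<'E'
from h import *
import pickle
manip.move_ptp([0.45,-0.05,0.38],down(np.pi/2))
D={}
for i,(x,y) in enumerate([(0.47,-0.03)]):
    D[i]=look(f"w{i}",LAB)
print(D[0][1][3].round(3).tolist(),D[0][1][:3], manip.state()["clock"])
pickle.dump(D,open("D.pkl","wb"))
E
```

```text
w0 core 0.56 5108 411.0 139.0
w0 core 0.39 1567 302.0 9.0
w0 wide_coil 0.39 1229 397.0 312.0
w0 round_coil 0.77 1152 321.0 296.0
w0 yoke 0.8 1637 302.0 10.0
w0 weight 0.68 307 328.0 241.0
w0 weight 0.56 517 307.0 204.0
w0 weight 0.56 274 279.0 240.0
w0 compass 0.96 495 367.0 241.0
[[1.0, 0.0, -0.001, 0.451], [0.0, -0.963, -0.271, 0.017], [-0.001, 0.271, -0.963, 0.505], [0.0, 0.0, 0.0, 1.0]] (np.float64(309.70691628693146), 315.9849705011953, 197.90763051091423) 3.9333
```

View pics/w0.png

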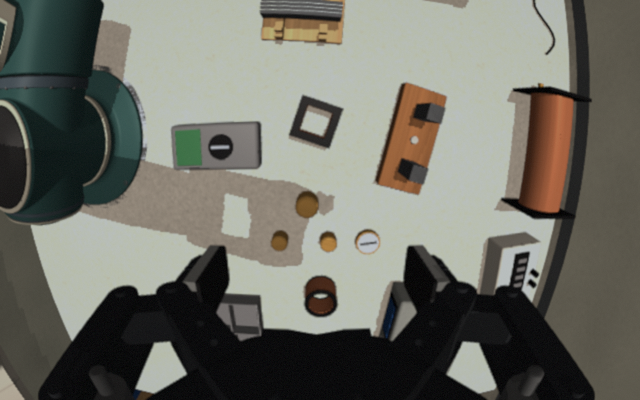

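The wrist view shows the wide coil (316,121), plinth (412,140) with legs (429,112) and (412,171), big weight (307,204), compass (367,241), round coil (320,296), and the yoke at the top edge. I'll take one more view nearer the rack, then rectify each object onto its top plane.

```bash
cat >> h.py <<'E'
def rectify(im,C,c,z,half=0.07,s=0.0005):
    n=int(2*half/s); g=(np.arange(n)-n/2+.5)*s
    X,Y=np.meshgrid(c[0]+g,c[1]-g); f,cx,cy,T=C   # col->+x, row->-y
    q=(np.stack([X,Y,0*X+z],-1)-T[:3,3])@T[:3,:3]
    r=np.hypot(q[...,0],q[...,1]); t=np.arctan2(r,q[...,2])
    return cv2.remap(im,(cx+f*t*q[...,0]/r).astype(np.float32),(cy+f*t*q[...,1]/r).astype(np.float32),cv2.INTER_CUBIC)
E
python3 - <<'E'
from h import *
import pickle
D=pickle.load(open("D.pkl","rb"))
manip.move_ptp([0.47,0.06,0.36],down(np.pi/2))
D[1]=look("w1",["yoke","wide_coil","core"]); pickle.dump(D,open("D.pkl","wb"))
P=[(0,(.44,.008),.045),(0,(.60,-.015),.095),(0,(.44,-.13),.04),(0,(.46,-.3),.055),(1,(.44,.008),.045),(1,(.60,-.015),.095),(1,(.60,-.015),.03),(1,(.44,.175),.056)]
M=[]
for k,c,z in P:
    r=rectify(D[k][0],D[k][1],c,z); r=np.clip(r*1.5,0,255).astype(np.uint8)
    r=cv2.resize(r,(200,200),interpolation=cv2.INTER_AREA)
    cv2.drawMarker(r,(100,100),(255,255,0),0,8); M.append(r)
cv2.imwrite("pics/m1.png",cv2.resize(np.vstack([np.hstack(M[:4]),np.hstack(M[4:])]),None,fx=1,fy=1))
E
```

```text
w1 yoke 0.93 1712 285.0 78.0
w1 wide_coil 0.97 1632 303.0 195.0
w1 core 0.91 4811 399.0 206.0
```

View pics/m1.png

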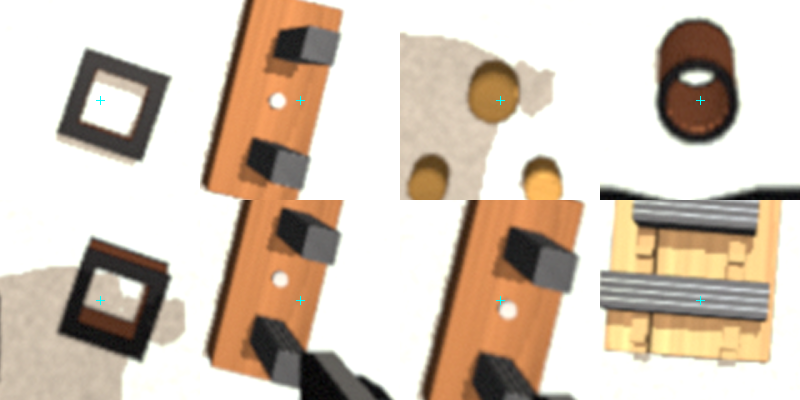

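All targets measure consistently, and the plinth's white dot agrees with the middle of the legs:
- Core at (0.604, −0.020), yaw about −13.7°.
- Wide coil at (0.450, 0.0045), yaw −18°.
- Weight at (0.436, −0.128).
- Round coil at (0.459, −0.301).

I'll start with the wide coil.

```bash
cat >> h.py <<'E'
CORE=np.array([.6045,-.0205]); CY=np.radians(-13.7)
def leg(s): return CORE+s*.045*np.array([-np.sin(CY),np.cos(CY)])
def st(t):
    s=manip.state(); print(t,"t",round(s["clock"],1),"gap",round(s["finger_gap"],4),"pos",np.round(s["eef_pos"],4),"F",np.round(s["wrist_force"],1))
def pick(xy,psi,z,up,opening=.085,force=40):
    jaws.gripper_to(opening)
    manip.move_ptp([*xy,z+.09],down(psi)); hit=manip.servo_line([*xy,z],max_speed=.12,max_force=15); st(f"down hit={hit}")
    jaws.gripper_to(0,grip_force=force); st("grip")
    manip.servo_line([*xy,up],max_speed=.15); st("lift")
def place(xy,psi,zup,z,opening):
    manip.move_ptp([*xy,zup],down(psi)); manip.wait(.2); st("over")
    hit=manip.servo_line([*xy,z],max_speed=.08,max_force=12); st(f"placed hit={hit}")
    jaws.gripper_to(opening); st("open")
    manip.servo_line([*xy,zup+.02],max_speed=.2)
E
python3 - <<'E'
from h import *
pick((.4498,.0045),np.radians(72),.023,.165)
cv2.imwrite("pics/g1.png",viewer.capture("wrist"))
E
```

```text
down hit=False t 6.8 gap 0.0849 pos [0.4503 0.0045 0.0238] F [-0.6  0.5 -0.1]
grip t 7.1 gap 0.0632 pos [0.4503 0.0045 0.024 ] F [-0.5  0.4  6.2]
lift t 8.2 gap 0.0633 pos [0.4494 0.0045 0.1639] F [-0.4 -0.6 -2.4]
```

View pics/g1.png

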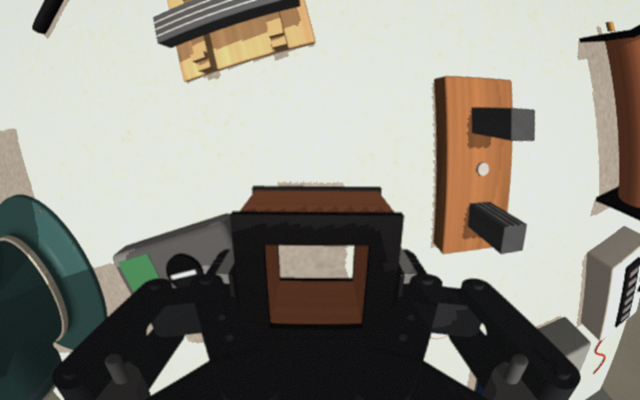

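The coil is held squarely with its hole at (317,262). I'll check its offset along the tool x axis, then place it.

Run:
```python
from h import *
psi=np.radians(72); s=manip.state(); p=np.array(s["eef_pos"]); C=cal("wrist")
ax=np.array([np.cos(psi),np.sin(psi)])
q=at_z("wrist",317,212,p[2]-.023+.045,C)-p[:2]; off=q@ax-.032
print("offset along tool x",off, q)
q2=at_z("wrist",317,243,p[2]-.023+.045,C)-p[:2]; print(q2@ax-.020)
P=np.radians(76.3); a2=np.array([np.cos(P),np.sin(P)])
place(leg(-1)-np.clip(off,-.006,.006)*a2,P,.165,.0545,.085)
look("w2",["core"])
```

```text
offset along tool x 0.0015048592917065173 [0.01155716 0.03147394]
0.0015780575807995516
over t 9.1 gap 0.0639 pos [ 0.593  -0.0652  0.1654] F [-0.  -0.3 -2.1]
placed hit=False t 10.7 gap 0.0634 pos [ 0.5938 -0.0657  0.0551] F [-0.   0.8 -1.3]
open t 11.0 gap 0.0852 pos [ 0.5936 -0.0657  0.0547] F [0.6 0.3 0.6]
w2 core 0.59 10608 316.0 115.0
```

View pics/w2.png

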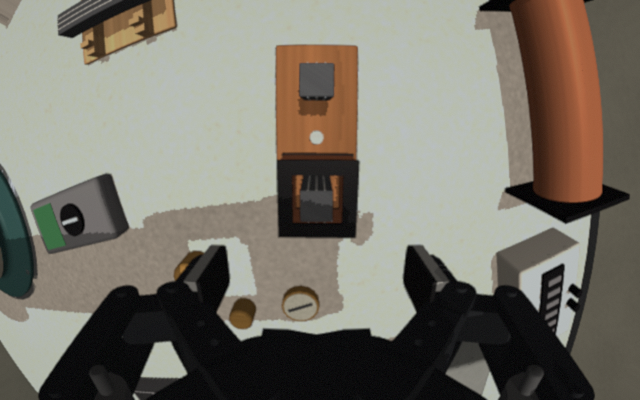

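The wide coil is seated and square on its leg, with the coil at (317,198). I'll refine the core pose from this view (dot at (316,137), far leg top at (317,80)), then pick the round coil.

Run:
```python
from h import *
C=cal("wrist"); d=at_z("wrist",316,137,.03,C); l=at_z("wrist",317,80,.095,C)
w=[at_z("wrist",u,v,.075,C) for u,v in((279,161),(358,161),(356,237),(279,237))]
print("dot",d,"leg",l,"pred",CORE,leg(1),"yaw",np.degrees(np.arctan2(-(l-d)[0],(l-d)[1])))
print("coil",np.mean(w,0),leg(-1))
pick((.4586,-.3014),np.radians(76.3),.030,.19)
C=cal("wrist");cv2.imwrite("pics/g2.png",viewer.capture("wrist"))
p=np.array(manip.state()["eef_pos"]);a=np.array([np.cos(np.radians(76.3)),np.sin(np.radians(76.3))])
for o in(0,-.004,.004): print(o,[proj("wrist",[*(p[:2]+(o+k)*a),p[2]-.03+.055],C).round(1).tolist() for k in(.03,.022)])
```

```text
dot [ 0.60411857 -0.0210642 ] leg [0.61544352 0.02199   ] pred [ 0.6045 -0.0205] [0.61515772 0.02321971] yaw -14.737216235295717
coil [ 0.59493725 -0.06619664] [ 0.59384228 -0.06421971]
down hit=False t 14.1 gap 0.085 pos [ 0.459  -0.3016  0.0308] F [-0.2  0.4  0.9]
grip t 14.5 gap 0.0583 pos [ 0.459  -0.3017  0.0311] F [-2.1  0.8  6.3]
lift t 15.7 gap 0.0585 pos [ 0.4583 -0.3012  0.1889] F [-0.6  0.5 -1.4]
0 [[313.6, 224.2], [313.6, 245.2]]
-0.004 [[313.6, 234.8], [313.6, 255.3]]
0.004 [[313.6, 213.2], [313.6, 234.8]]
```

View pics/g2.png

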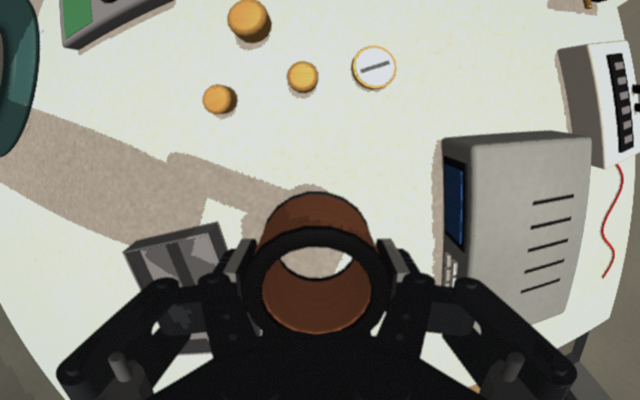

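The round coil is gripped, with its far rim at row 227 (predicted 224), which is an offset of about −1 mm. Placing it now.

```bash
sed -i 's/^CORE=.*/CORE=np.array([.6043,-.0209]); CY=np.radians(-14.1)/' h.py
python3 - <<'E'
from h import *
P=np.radians(75.9); a=np.array([np.cos(P),np.sin(P)])
place(leg(1)+.001*a,P,.19,.0615,.085)
manip.move_ptp([.50,.08,.30],down(P))
im,C,_=look("w3",["yoke","wide_coil","round_coil"])
import pickle; pickle.dump((im,C),open("E.pkl","wb"))
M=[rectify(im,C,c,z,.08,.0004) for c,z in [((.43,.178),.056),(CORE,.085)]]
cv2.imwrite("pics/m3.png",np.clip(np.hstack(M)*1.5,0,255).astype(np.uint8))
E
```

```text
over t 17.3 gap 0.0586 pos [0.6154 0.0227 0.1901] F [-0.8  0.9 -1.7]
placed hit=False t 19.1 gap 0.0586 pos [0.6157 0.0237 0.062 ] F [-0.3  0.7 -1.5]
open t 19.4 gap 0.0849 pos [0.6156 0.0237 0.0616] F [ 0.2 -0.2  0.2]
w3 wide_coil 0.96 1676 403.0 249.0
w3 round_coil 0.81 1712 415.0 192.0
w3 round_coil 0.28 1593 399.0 7.0
```

View pics/m3.png

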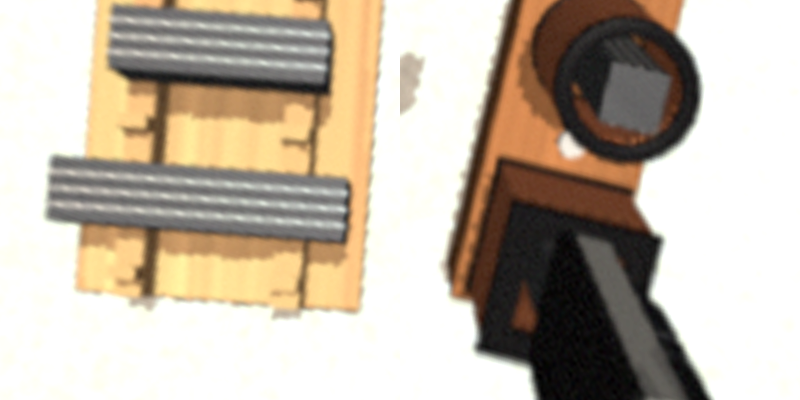

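The round coil is seated over its leg. The yoke's top corners are (53,157), (350,180), (347,243) and (48,218), so its centre is (0.4298, 0.1782), yaw −4.5° and length 119 mm. Picking it now.

Run:
```python
from h import *
b=np.radians(-4.5)
pick((.4298,.1782),b,.041,.20,opening=.050,force=80)
C=cal("wrist");im=viewer.capture("wrist");p=np.array(manip.state()["eef_pos"]);z=p[2]-.041+.030+.026
M=rectify(im,C,p[:2],z,.08,.0004); cv2.imwrite("pics/g3.png",np.clip(M*1.3,0,255).astype(np.uint8)); print(p)
cv2.imwrite("pics/g3.png",np.hstack([im,cv2.resize(M,(0,0),fx=.4,fy=1)]) if 0 else M)
```

```text
down hit=False t 24.0 gap 0.0507 pos [0.4302 0.1783 0.0417] F [0.4 0.3 0.6]
grip t 24.3 gap 0.0251 pos [0.4304 0.1785 0.0421] F [-1.5  1.5  6.3]
lift t 25.6 gap 0.0253 pos [0.4294 0.1781 0.1988] F [-0.  -0.5 -5.7]
[0.42945378 0.17809106 0.19887395]
```

View pics/g3.png

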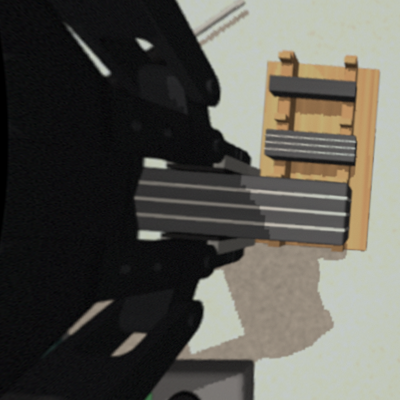

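The yoke is held level. Its right end is 59 mm from the TCP, so it's centred to about 1 mm, and the neighbouring bars are still on their rails. Placing it across the legs.

Run:
```python
from h import *
P=np.radians(75.9); a=np.array([np.cos(P),np.sin(P)])
place(CORE+.0007*a,P,.20,.1062,.06)
manip.move_ptp([*(CORE-np.array([.0,.12])),.32],down(P))
C=cal("wrist");im=viewer.capture("wrist");cv2.imwrite("pics/w4.png",im)
cv2.imwrite("pics/m4.png",cv2.resize(np.hstack([rectify(im,C,CORE,.121,.08,.0004),rectify(im,C,(.436,-.128),.04,.08,.0004)]),None,fx=1,fy=1))
st("")
```

```text
over t 27.4 gap 0.0248 pos [ 0.6043 -0.0198  0.2001] F [-0.5  0.1 -5.7]
placed hit=True t 28.5 gap 0.0248 pos [ 0.6042 -0.0202  0.1072] F [-2.  -0.2  5.2]
open t 28.9 gap 0.0604 pos [ 0.6033 -0.0201  0.1053] F [-0.9  1.4 -0. ]
 t 30.4 gap 0.0599 pos [ 0.6041 -0.1398  0.3177] F [0.6 0.7 0.2]
```

View pics/m4.png

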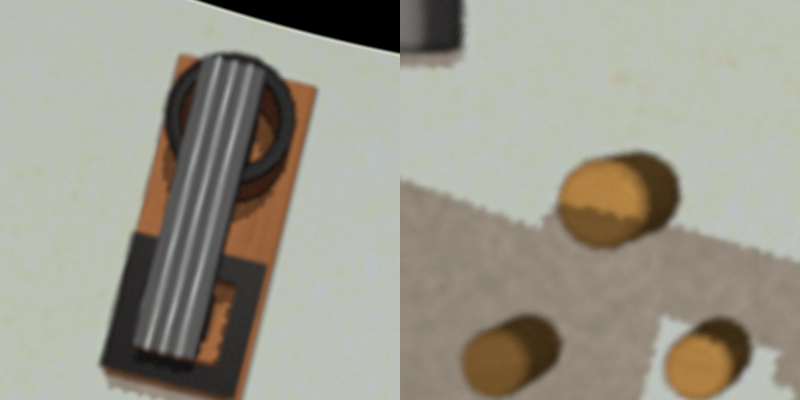

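The yoke lies straight over both legs, parallel to the plinth. The weight's top disc is at (604,202), 37 mm across, so it's the right one, at (0.4376, −0.1288). Next I'll pick it and stand it on the bar.

Run:
```python
from h import *
P=np.radians(75.9)
pick((.4376,-.1286),P,.021,.22,opening=.065,force=50)
place((.6043,-.0215),P,.22,.1415,.065)
manip.move_ptp([.58,-.17,.33],down(P))
C=cal("wrist");im=viewer.capture("wrist")
s=viewer.capture("scene")
a=rectify(im,C,CORE,.161,.08,.0004)
cv2.imwrite("pics/m5.png",np.hstack([a,cv2.resize(s[150:290,250:390],(400,400),interpolation=cv2.INTER_CUBIC)]));st("")
```

```text
down hit=False t 32.6 gap 0.0651 pos [ 0.4381 -0.1287  0.0217] F [0.1 0.2 0. ]
grip t 32.9 gap 0.0366 pos [ 0.4379 -0.1287  0.0219] F [-3.   1.3  7.8]
lift t 34.4 gap 0.0366 pos [ 0.4373 -0.1285  0.219 ] F [ 0.1 -0.2 -3.4]
over t 35.4 gap 0.0364 pos [ 0.6039 -0.0221  0.2204] F [ 0.1 -0.5 -3.4]
placed hit=True t 36.3 gap 0.0367 pos [ 0.604  -0.0215  0.1429] F [-0.5  0.   6.1]
open t 36.7 gap 0.0652 pos [ 0.6033 -0.0214  0.1416] F [-0.5 -0.1  1. ]
 t 38.2 gap 0.0647 pos [ 0.5801 -0.1688  0.3283] F [ 0.3 -0.2 -0.7]
```

View pics/m5.png

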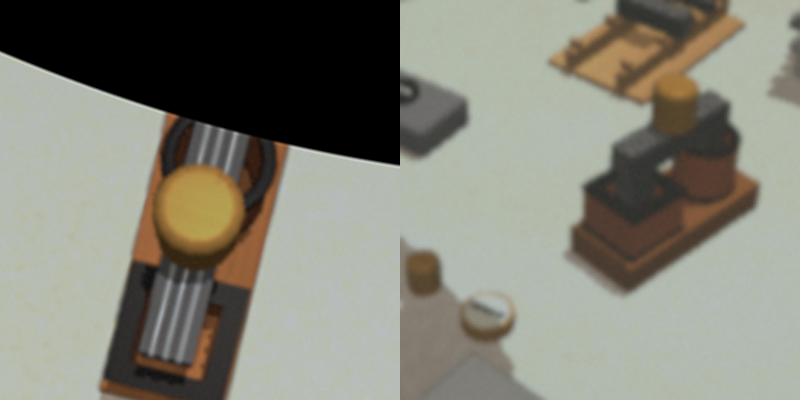

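The weight stands on the bar within about 2 mm of its middle, with its disc at (198,211), and the structure is upright in the scene view. Handing in.

```bash
python3 -c "
from h import *
sign_off(); st('')"
```

```text
the job is handed in; nothing more can be done
the job is handed in; nothing more can be done
```

The transformer is together and handed in at about 38 s of the 115 s allowed; the system reports no verdict.

- **Coils:** The generator stands on the right, so the wide square coil went over the −y leg and the round coil over the +y leg. Both look flat and seated in the wrist views. The wide coil measured about 2 mm from its leg axis. I judged the round coil's final position only by eye.
- **Long bar:** It lies across both legs. Contact came at a bar underside of about 95 mm, and its edges run parallel to the plinth.
- **Weight:** The 38 mm weight stands upright, about 1–2 mm from the bar's middle. The two smaller weights (about 31 mm) were not touched.
- **Left alone:** The compass shows no sign of having moved in the last scene picture. I last saw both short bars on their rails just after lifting the long bar; the last picture shows only part of the rack.

**Disagreement:** The last views put the bar and weight about 3–4 mm further toward −y than the arm's own release position. The two shift together, so this is probably camera calibration error, and it is within the 10 mm tolerance either way.

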